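# Put the jars and the brush back in their holders

## Robot

A 6-joint arm with a two-finger parallel gripper is mounted at the origin on a cart in front of the work surface, level with it; the furniture and walls round the work are solid. World frame = base frame: x ahead of the robot, y to its left, z up, the work surface at z = 0. Lengths are in mm, angles in rad, forces in N, time in s.
With the tool pointing down it reaches from about 350 to 775 mm from the base axis. Payload 5.5 kg.
Tool frame: the origin (TCP) lies between the finger pads; the fingertips stand 19 mm ahead of it and the grasp point (between the pads) is the TCP; z points along the fingers, y is the direction in which the jaws open and shut (so a half turn about z gives the same grasp; the last joint's range is limited). The gripper opens to 85 mm and grips with 20 to 120 N. Pads are 22 mm wide; open, the fingers measure 114 mm over their backs; the gripper's body (76 mm by 85 mm) begins 54 mm behind the grasp point. The pads swing forward as they close: fully open they stand 13 mm farther back than shut.
Start: joints at [1.203, 0.313, 0.046, 1.304, 0, 1.431], TCP at [129.877, 560.18, 250.323] pointing down, gripper open.
Joint ranges: [-2.76, 2.76], [-0.86, 1.69], [-1.03, 1.26], [-2.2, 2.34], [-1.47, 1.5], [-3.14, 3.14]. Speed limits (rad/s): [2.57, 2.57, 3.14, 3.14, 3.14, 3.14].

## Interface

Orientations are given as a unit quaternion [x, y, z, w].
In Python, from bench import robot, vision, finish_job gives the robot as it stands.
- The arm moves only by the tool step_arm, never from a script. Its argument "targets" is a list of rows, each an object with "slide": the shift along the tool's x, y, z in mm, a list of three; "turn": the turn about the tool's z in degrees. A call has 1 to 5 rows; each row shifts and turns the commanded pose from where the row before left it, along the tool's axes as they then stand; what a row does not reach is not made up. A row lasts 1/8 s, in which the tool goes at most 62.5 mm and 10.7 degrees, less where a joint would pass 70% of its speed; a pose out of reach is approached as far as the arm can. A call with a gripper value outside its range is refused whole. "fingers" is the finger opening in mm, from 0 to 85.4, set as the call begins (left out, the last holds). The fingers move at their own pace and stop on an object; "squeeze" is the grip in N (left out, the last holds). Time passes only in rows, so rows that do not move let the fingers close. It gives the time, the measured TCP pose, the force and the opening at its end, in the units of the state.
- robot.read_state(): the state, without advancing time (a new reading comes with each control period).
- vision.get_image(name): name is "side" or "top"; returns a dict with "color" (400x640x3 uint8, red, green, blue), "z_map" (400x640 float32, mm along the optical axis (not along the pixel's ray), 0 where there is no reading), "fx", "fy", "cx", "cy" (pixels), "distortion" ([k1, k2, p1, p2, k3] as OpenCV has them; the pictures are not rectified), "R" (3x3) and "t" (3): a world point X has camera coordinates R X + t. Camera axes: x right, y down, z forward; pixel columns grow to the right and rows downward; lengths in mm; the calibration is good to about 2 mm. A picture is of the moment at which its call begins.
- finish_job(): hands the job in, once; it reports no verdict.
The state is a dict: "time": time; "qpos": joint angles; "joint_velocities": joint speeds; "tau": joint torques, N m; "tool_pos": TCP position; "tool_rot": TCP orientation; "contact_force": force on the tool from outside, world axes, zero at the start; "moment": the same for the moment, N m; "width": finger opening in mm.
Only numpy, scipy, OpenCV 4.12 (cv2) and the standard library are available. Lean on these libraries where they do the work, as an engineer would, in place of code of your own. Each camera call takes 0.05 s, during which the arm holds its last target. There are 200 camera calls.

## Task

The front of the worktop has been wiped down: put the things left there, right of the sink, back in their own holders, each of the three glass jars upright in the round wooden saucer of its size (the largest in the largest, the middle one in the middle one, the smallest in the smallest) and the scrubbing brush beside them, bristles down, lengthwise in the oblong dish, all sitting flat inside the rims. Set the jars down without dropping them or tipping them over, and leave the mug and the peach ornament where they stand.

Things in the scene. Friction and masses are not known exactly. Their poses are not given: they have to be found in the camera images.
- large_jar: the largest of three glass storage jars, pale oats inside, wooden lid; at the front (not the look-alike back at the wall). Round, 69 mm in diameter, 98 mm high in all: straight glass body up to 82 mm, above it the lid, 66 mm across and fixed to the jar. Loose, upright on the worktop, under 0.45 kg. Origin: centre of the underside; z up along the jar; yaw means nothing
- medium_jar: the middle-sized of three glass storage jars, beige-grey filling, light grey lid. Round, 58 mm in diameter, 85 mm high in all: straight glass body up to 75 mm, above it the lid, 54 mm across and fixed to the jar. Loose, upright on the worktop, under 0.45 kg. Origin: centre of the underside; z up along the jar; yaw means nothing
- small_jar: the smallest of three glass storage jars, grey-green filling, light grey lid. Round, 50 mm in diameter, 80 mm high in all: straight glass body up to 70 mm, above it the lid, 48 mm across and fixed to the jar. Loose, upright on the worktop, under 0.45 kg. Origin: centre of the underside; z up along the jar; yaw means nothing
- large_saucer: the largest of three round wooden saucers with a low rim: 102 mm across outside, 92 mm across inside the rim, rim top 10 mm above the worktop, flat inner floor with a cork disc 4 mm above the worktop. Fixed to the worktop, empty at the start; for the largest jar. Origin: centre of the underside, on the worktop; z up
- medium_saucer: the middle-sized of three round wooden saucers with a low rim: 86 mm across outside, 76 mm across inside the rim, rim top 10 mm above the worktop, flat inner floor with a cork disc 4 mm above the worktop. Fixed to the worktop, empty at the start; for the middle-sized jar. Origin: centre of the underside, on the worktop; z up
- small_saucer: the smallest of three round wooden saucers with a low rim: 74 mm across outside, 64 mm across inside the rim, rim top 10 mm above the worktop, flat inner floor with a cork disc 4 mm above the worktop. Fixed to the worktop, empty at the start; for the smallest jar. Origin: centre of the underside, on the worktop; z up
- scrub_brush: scrubbing brush with a wooden back, at the front (not those on the sink drainer), 124 mm long, 48 mm wide, 38 mm high, lying bristles down; the wooden back (46 mm wide, to be gripped across the width) spans heights 20 to 38 mm above its underside, the bristles lie below. Loose, about 0.09 kg. Origin: centre of the underside; y along its length, x across, z up
- brush_dish: oblong wooden brush dish with a low rim and thin dark ribs: outside 150 x 76 mm, inside 140 x 66 mm, rim top 10 mm and flat inner floor 4 mm above the worktop (ribs under 1 mm, looks only). Fixed to the worktop, empty at the start. Origin: centre of the underside, on the worktop; y along its length, x across, z up
- mug: bystander: stoneware mug, white, grey and black bands, 74 mm high, bowl 78 mm across, 108 mm long with its handle. Stands loose on the round woven mat behind the work. Origin: middle of its 78 x 108 mm outline at the underside; the bowl's axis is 15 mm to its +y, the handle at its -y
- peach_pot: bystander: little round peach-coloured ornament, 46 mm across, 36 mm high, standing loose on the same mat. Origin: centre of its underside
Not all that is in view belongs to the job. What is shaped like the brush_dish but turquoise is not meant.

How it is judged:
By the outcome, as a careful person would: the job done as asked, in the order asked, and still so for the second after the job is handed in, with the robot touching nothing.
It also fails if it takes over 99 s, if anything falls off the work surface, if the arm or the gripper's body presses on something with over 40 N, if the wrist force passes 120 N, or if a joint passes its speed limit or range.

## Working session

There is one attempt and no reset: what is moved stays moved. The work goes in short steps, Python scripts to look and compute and a tool call to move; the robot and the scene stay as the last step left them, time stands still between calls to the robot, and variables do not carry over. Pictures are saved under pics/ and viewed, about 12 in all and at most 16, crops included, and the job is handed in when it is done.

Besides the shell and the picture viewer there is one more tool, called after "Request:" as name(argument=value, ...), one argument or row to a line, values as JSON. step_arm: Moves the arm, as the interface text tells. Its arguments: {"type":"object","properties":{"targets":{"type":"array"},"fingers":{"type":"number"},"squeeze":{"type":"number"}},"required":["targets"]}

```bash
mkdir -p pics; ls
cat > h.py <<'E'
import numpy as np, cv2
from bench import robot, vision
def grab(n):
    im=vision.get_image(n); np.savez('last_'+n+'.npz',**im); return im
def K(im): return np.array([[im['fx'],0,im['cx']],[0,im['fy'],im['cy']],[0,0,1.]])
def ray(im,uv):
    uv=np.asarray(uv,float).reshape(-1,1,2)
    p=cv2.undistortPoints(uv,K(im),np.asarray(im['distortion'],float)).reshape(-1,2)
    R=np.asarray(im['R']);t=np.asarray(im['t'])
    d=np.c_[p,np.ones(len(p))]@R   # R^T d
    return -R.T@t,d
def plane(im,uv,z):
    c,d=ray(im,uv); return c+d*((z-c[2])/d[:,2])[:,None]
def depthmap(im):
    v,u=np.mgrid[:400,:640]; c,d=ray(im,np.c_[u.ravel(),v.ravel()])
    return (c+d*im['z_map'].reshape(-1,1)).reshape(400,640,3)
def proj(im,X):
    X=np.asarray(X,float).reshape(-1,1,3)
    return cv2.projectPoints(X,cv2.Rodrigues(np.asarray(im['R'],float))[0],np.asarray(im['t'],float),K(im),np.asarray(im['distortion'],float))[0].reshape(-1,2)
def save(im,name,box=None,s=1):
    c=im['color'][...,::-1]
    if box: c=c[box[1]:box[3],box[0]:box[2]]
    cv2.imwrite('pics/'+name,cv2.resize(c,None,fx=s,fy=s,interpolation=cv2.INTER_CUBIC))
E
python3 - <<'E'
from h import *
for n in('top','side'):
    im=grab(n); save(im,n+'0.png',s=1.25); print(n,im['fx'],im['distortion'],-np.asarray(im['R']).T@im['t'],np.round(im['R'],2).tolist())
s=robot.read_state();print(s['tool_pos'],s['tool_rot'],s['width'],s['time'])
E
```

```text
pics
top 463.84343211927234 [-0.12536281  0.          0.          0.          0.        ] [ 251.914354    -90.54035432 1306.06294369] [[-0.08, -1.0, 0.0], [-0.97, 0.08, -0.21], [0.21, -0.02, -0.98]]
side 519.3793473008727 [-0.14821325  0.          0.          0.          0.        ] [ 593.48431009 1234.67242605  979.0459278 ] [[-1.0, 0.05, 0.02], [0.01, 0.56, -0.83], [-0.05, -0.83, -0.56]]
[129.72240324 559.78359175 249.50094843] [ 1.13645089e-01  9.93521099e-01 -7.61221055e-04 -1.99973444e-04] 85.39070140766029 0.1
```

View pics/top0.png

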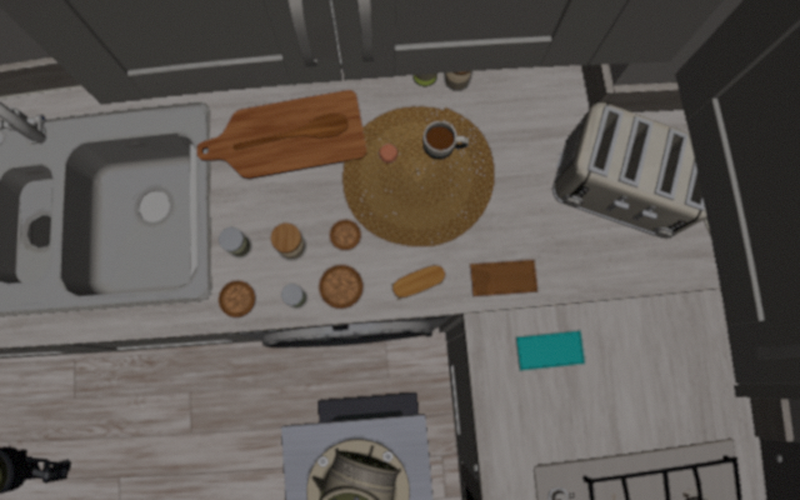

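View pics/side0.png

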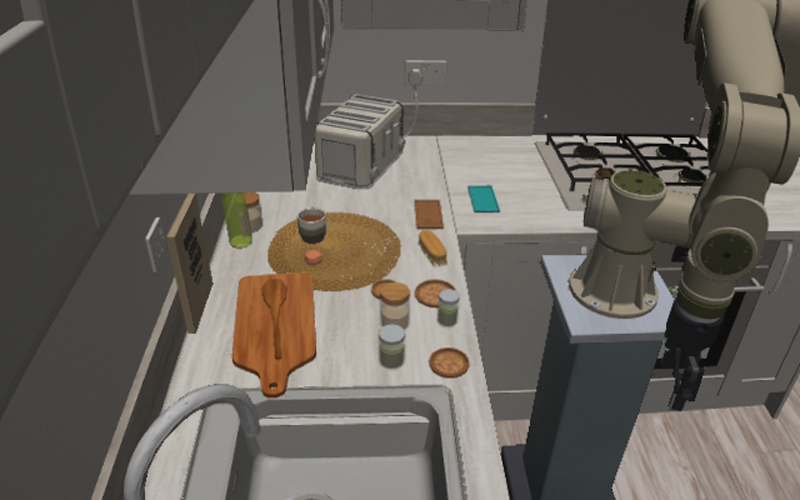

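The top view (800 px scale) shows the large jar (wooden lid) at (287,238), the medium jar at (233,240) and the small jar at (292,295). The large saucer is at (341,286), the medium at (237,298) and the small at (345,235). The brush is at (418,281), the brown dish at (503,277), and the mug and peach pot are on the mat.

Possible mix-ups:
- **Large jar:** the look-alike at the wall is at (459,75). I choose (287,238), at the front.
- **Brush:** nothing else at the front looks like it. The wooden spoon at (300,132) is not it. I choose (418,281).
- **Dish:** the turquoise one at (550,350) is ruled out. I choose the brown one at (503,277).
- **Saucers:** told apart by measured diameter.

```bash
cat > meas.py <<'E'
from h import *
im=dict(np.load('last_top.npz')); D=depthmap(im)
hsv=cv2.cvtColor(im['color'],cv2.COLOR_RGB2HSV)
names={'largeJ':(287,238,98),'medJ':(233,238,85),'smallJ':(292,294,80),'saucA':(341,286,10),'saucB':(237,298,10),'saucC':(345,235,10),'brush':(418,281,38),'dish':(503,277,10)}
for n,(u,v,h) in names.items():
    u=int(u/1.25);v=int(v/1.25)
    print(n,'depth z med',np.round(np.median(D[v-3:v+4,u-3:u+4].reshape(-1,3),0),1),'hsv',hsv[v-2:v+3,u-2:u+3].reshape(-1,3).mean(0).round())
print('table',np.median(D[210:218,225:235].reshape(-1,3),0).round(1), hsv[200:204,190:194].reshape(-1,3).mean(0))
# saturated (wood) contours
m=cv2.inRange(hsv,(3,110,50),(25,255,255)); 
m[:165]=0
cs,_=cv2.findContours(m,cv2.RETR_EXTERNAL,cv2.CHAIN_APPROX_NONE)
for c in cs:
    if cv2.contourArea(c)<150: continue
    c=c.reshape(-1,2).astype(float)
    for z in (10,38,98):
        P=plane(im,c,z)[:,:2].astype(np.float32)
        r=cv2.minAreaRect(P); (x,y),rad=cv2.minEnclosingCircle(P)
        print(c.mean(0).round(),'z',z,'rect',np.round(r[0],1),np.round(r[1],1),round(r[2],1),'circ',round(x,1),round(y,1),round(2*rad,1))
# jar tops from depth
for n,zl,h in(('L',92,98),('M',79,85),('S',74,80)):
    u,v,_=names[{'L':'largeJ','M':'medJ','S':'smallJ'}[n]];u=int(u/1.25);v=int(v/1.25)
    W=np.zeros((400,640),np.uint8);W[v-22:v+22,u-22:u+22]=1
    mk=((D[...,2]>zl)&(D[...,2]<h+8)&(W>0)).astype(np.uint8)
    c=max(cv2.findContours(mk,cv2.RETR_EXTERNAL,cv2.CHAIN_APPROX_NONE)[0],key=cv2.contourArea).reshape(-1,2).astype(float)
    P=plane(im,c,h)[:,:2].astype(np.float32);r=cv2.minAreaRect(P)
    print(n,cv2.minEnclosingCircle(P),r,np.median(D[mk>0],0).round(1))
E
python3 meas.py
python3 - <<'E'
from h import *
im=dict(np.load('last_top.npz')); save(im,'crop0.png',(165,165,445,260),2.8)
E
```

```text
largeJ depth z med [549.7 106.7  98.1] hsv [ 15. 140. 112.]
medJ depth z med [563.5 227.1  84.7] hsv [115.   9. 120.]
smallJ depth z med [430.  104.4  80.2] hsv [113.   8. 121.]
saucA depth z med [452.2   5.    5. ] hsv [ 14. 130. 111.]
saucB depth z med [442.9 242.3   4.8] hsv [ 14. 129. 114.]
saucC depth z med [567.3 -14.    5.2] hsv [ 14. 131. 112.]
brush depth z med [ 443.4 -168.8   39.3] hsv [ 16. 160. 119.]
dish depth z med [ 441.  -365.4    6.2] hsv [ 14. 161.  89.]
table [504.5 124.3   1.3] [27.6875 47.5625 66.875 ]
[189. 239.] z 10 rect [440.5 240.7] [78.3 76.9] 85.7 circ 439.6 241.3 80.4
[189. 239.] z 38 rect [436.4 233.5] [76.6 75.2] 85.7 circ 435.5 234.2 78.6
[189. 239.] z 98 rect [427.7 218.2] [73.  71.7] 85.7 circ 426.8 218.8 74.9
[335. 225.] z 10 rect [ 446.5 -172.8] [ 43.9 119.8] 17.2 circ 448.2 -172.3 119.8
[335. 225.] z 38 rect [ 442.3 -171. ] [ 42.9 117.2] 17.2 circ 443.9 -170.5 117.2
[335. 225.] z 98 rect [ 433.3 -167.2] [ 40.9 111.7] 17.2 circ 434.9 -166.7 111.7
[273. 229.] z 10 rect [448.7   3.7] [93.5 91.1] 85.3 circ 449.1 3.4 95.3
[273. 229.] z 38 rect [444.5 
[... 898 characters left out ...]
] z 38 rect [ 569.4 -180.1] [304.8  87.5] 85.3 circ 613.0 -183.6 304.8
[334. 176.] z 98 rect [ 554.3 -175.8] [290.4  83.4] 85.3 circ 595.9 -179.2 290.4
L ((549.5194091796875, 108.41250610351562), 33.73903274536133) ((549.617919921875, 108.85719299316406), (64.96403503417969, 64.481689453125), 41.68982696533203) [549.3 108.9  98.3]
M ((559.3284301757812, 231.88441467285156), 28.047273635864258) ((559.44287109375, 232.54446411132812), (54.85965347290039, 51.61941146850586), 41.448246002197266) [559.4 231.9  85. ]
S ((430.2126159667969, 103.59101867675781), 24.106157302856445) ((430.2423095703125, 103.60258483886719), (45.8970947265625, 43.01262283325195), 85.45396423339844) [430.7 103.6  80.8]
```

View pics/crop0.png

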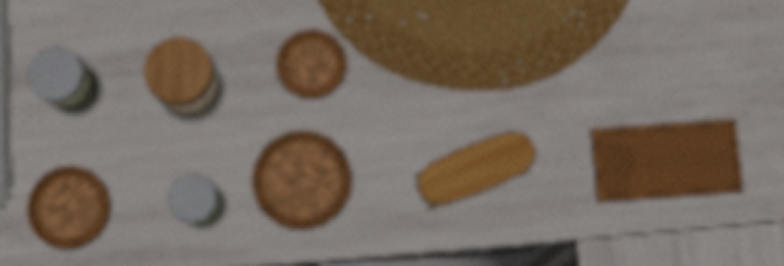

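The crop confirms the choices. The wooden-lidded front jar is at crop (180,70), the grey-lidded jars are at (57,75) and (193,197), and the brush is at (476,168). The three saucers have clearly different sizes and the dish is brown. I'll cross-check once with the side camera, then move.

Run:
```python
from h import *
im=dict(np.load('last_side.npz')); D=depthmap(im); hsv=cv2.cvtColor(im['color'],cv2.COLOR_RGB2HSV)
T={'L':(549.5,108.5,98,70),'M':(559.4,232,85,60),'S':(430.2,103.6,80,50)}
for n,(x,y,h,w) in T.items():
    m=((abs(D[...,2]-h)<5)&(np.hypot(D[...,0]-x,D[...,1]-y)<w*.8)).astype(np.uint8)
    c=max(cv2.findContours(m,0,cv2.CHAIN_APPROX_NONE)[0],key=cv2.contourArea).reshape(-1,2).astype(float)
    P=plane(im,c,h)[:,:2].astype(np.float32); print(n,np.round(cv2.minAreaRect(P)[0],1),np.round(cv2.minAreaRect(P)[1],1),proj(im,(x,y,h)).round())
for n,x,y,z,w in(('LS',449,3.5,10,70),('MS',440.5,241,10,60),('SS',568,-14,10,52),('br',442.3,-171,38,90),('dish',437.6,-366,10,90)):
    m=cv2.inRange(hsv,(3,110,40),(25,255,255)); m[np.hypot(D[...,0]-x,D[...,1]-y)>w]=0
    if n=='br': m[D[...,2]<26]=0
    c=max(cv2.findContours(m,0,cv2.CHAIN_APPROX_NONE)[0],key=cv2.contourArea).reshape(-1,2).astype(float)
    P=plane(im,c,z)[:,:2].astype(np.float32);r=cv2.minAreaRect(P); print(n,np.round(r[0],1),np.round(r[1],1),round(r[2],1),proj(im,(x,y,z)).round())
```

```text
L [552.1 115.1] [75.2 60.9] [[316. 233.]]
M [561.1 233.5] [61.5 51.5] [[314. 266.]]
S [430.7 107. ] [54.5 41.9] [[359. 236.]]
LS [456.5  -1.6] [100.4  77.6] 51.9 [[348. 234.]]
MS [439.  242.2] [87.6 80. ] 85.6 [[358. 289.]]
SS [588.6 -25.4] [73.7 53.8] 59.1 [[308. 231.]]
br [ 443.8 -163.1] [ 48.8 137.6] 15.5 [[346. 194.]]
dish [ 437.3 -361. ] [145.9  72. ] 89.0 [[342. 170.]]
```

Request:
step_arm(
  targets=[
    {"slide": [-50, -50, 0], "turn": -6.5},
    {"slide": [-50, -50, 0], "turn": -6.5},
    {"slide": [-50, -50, 0], "turn": 0},
    {"slide": [-50, -50, 0], "turn": 0},
    {"slide": [-50, -50, 0], "turn": 0},
  ],
  fingers=85,
  squeeze=30,
)

```text
time: 0.72
tool_pos: [335.2, 323.9, 250.1]
tool_rot: [0.0, 1.0, 0.0, -0.0]
contact_force: [0.3, 0.6, -0.1]
width: 84.9
```

Both views agree to a few mm where nothing is hidden. The tool is now square to the world, so slide = (-dx, dy, -dz). Next is the large jar.

Request:
step_arm(
  targets=[
    {"slide": [-43, -43, 15], "turn": 0},
    {"slide": [-43, -43, 15], "turn": 0},
    {"slide": [-43, -43, 15], "turn": 0},
    {"slide": [-43, -43, 15], "turn": 0},
    {"slide": [-42, -43, 15], "turn": 0},
  ],
)

```text
time: 1.35
tool_pos: [548.7, 109.0, 174.6]
tool_rot: [0.001, 1.0, 0.0, -0.0]
contact_force: [0.2, 0.9, 0.8]
width: 84.8
```

Request:
step_arm(
  targets=[
    {"slide": [0, 0, 0], "turn": 0},
    {"slide": [0, 0, 0], "turn": 0},
  ],
)

```text
time: 1.6
tool_pos: [547.0, 110.5, 174.8]
tool_rot: [0.001, 1.0, 0.0, -0.001]
contact_force: [0.4, -0.3, -0.0]
width: 84.6
```

Request:
step_arm(
  targets=[
    {"slide": [-2.5, -2, 20], "turn": 0},
    {"slide": [0, 0, 25], "turn": 0},
    {"slide": [0, 0, 25], "turn": 0},
    {"slide": [0, 0, 25], "turn": 0},
    {"slide": [0, 0, 20], "turn": 0},
  ],
)

```text
time: 2.22
tool_pos: [548.9, 110.4, 60.2]
tool_rot: [-0.001, 1.0, 0.0, -0.0]
contact_force: [-0.2, 0.5, -0.0]
width: 85.3
```

Request:
step_arm(
  targets=[
    {"slide": [0, 0, 0], "turn": 0},
    {"slide": [0, 0, 0], "turn": 0},
    {"slide": [0, 0, 0], "turn": 0},
    {"slide": [0, 0, 0], "turn": 0},
    {"slide": [0, 0, 0], "turn": 0},
  ],
  fingers=55,
  squeeze=35,
)

```text
time: 2.85
tool_pos: [550.3, 108.6, 60.6]
tool_rot: [0.001, 1.0, 0.0, 0.0]
contact_force: [-0.7, 0.9, -2.4]
width: 66.5
```

Request:
step_arm(
  targets=[
    {"slide": [0, 0, 0], "turn": 0},
    {"slide": [0, 0, 0], "turn": 0},
  ],
)

```text
time: 3.1
tool_pos: [550.3, 108.6, 60.4]
tool_rot: [0.001, 1.0, 0.0, 0.0]
contact_force: [0.8, 0.2, -3.5]
width: 66.2
```

Request:
step_arm(
  targets=[
    {"slide": [0, 0, -8], "turn": 0},
    {"slide": [0, 0, -16], "turn": 0},
    {"slide": [0, 0, -25], "turn": 0},
    {"slide": [0, 0, -25], "turn": 0},
    {"slide": [0, 0, -25], "turn": 0},
  ],
)

```text
time: 3.72
tool_pos: [550.5, 108.7, 161.6]
tool_rot: [0.0, 1.0, 0.0, 0.001]
contact_force: [0.5, -0.5, -2.7]
width: 66.1
```

Run:
```python
from h import *
im=grab('side'); u,v=proj(im,(550,108.6,140))[0].astype(int); save(im,'L1.png',(u-90,v-70,u+90,v+80),4); s=robot.read_state();print(s['tool_pos'],s['width'],s['contact_force'])
```

```text
[552.25294601 108.84804156 165.22508754] 66.6836445939718 [ 1.24123609 -1.10856508 -0.5511996 ]
```

View pics/L1.png

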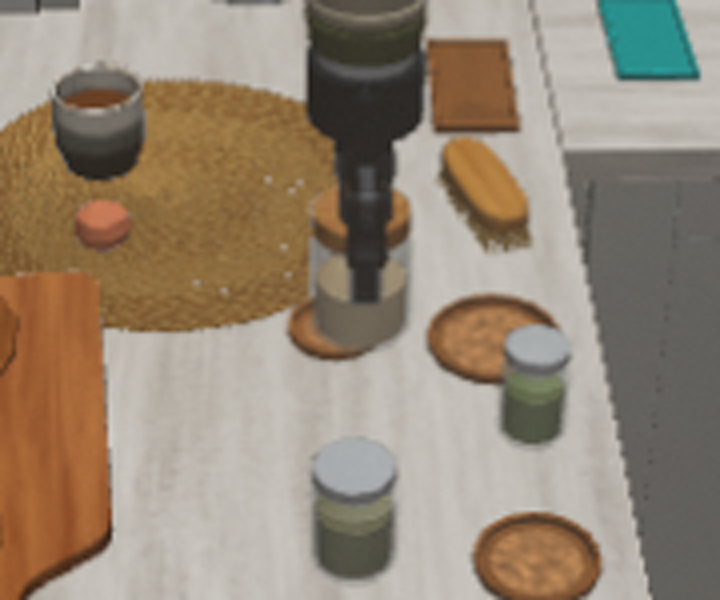

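Picture 4 shows the large jar hanging upright between the fingers, clear of the worktop, with its base at crop (362,343). Now to the large saucer at (449, 3.5).

Request:
step_arm(
  targets=[
    {"slide": [15, -15, 0], "turn": 0},
    {"slide": [25, -26, 0], "turn": 0},
    {"slide": [25, -26, 0], "turn": 0},
    {"slide": [22, -23, 0], "turn": 0},
    {"slide": [15, -15, 0], "turn": 0},
  ],
)

```text
time: 4.4
tool_pos: [447.2, 3.0, 160.0]
tool_rot: [0.001, 1.0, -0.0, 0.0]
contact_force: [-1.1, -1.0, -3.3]
width: 66.6
```

Request:
step_arm(
  targets=[
    {"slide": [0, 0, 10], "turn": 0},
    {"slide": [0, 0, 20], "turn": 0},
    {"slide": [0, 0, 20], "turn": 0},
    {"slide": [0, 0, 15], "turn": 0},
    {"slide": [0, 0, 5], "turn": 0},
  ],
)

```text
time: 5.03
tool_pos: [447.9, 4.4, 88.4]
tool_rot: [0.0, 1.0, 0.0, -0.001]
contact_force: [-0.5, 0.6, -3.2]
width: 66.3
```

Request:
step_arm(
  targets=[
    {"slide": [0, 0, 0], "turn": 0},
    {"slide": [0, 0, 0], "turn": 0},
  ],
)

```text
time: 5.28
tool_pos: [448.8, 3.8, 90.0]
tool_rot: [0.0, 1.0, -0.0, 0.001]
contact_force: [0.5, -0.1, -2.9]
width: 66.6
```

Run:
```python
from h import *
im=grab('side'); u,v=proj(im,(449,3.5,50))[0].astype(int); save(im,'L2.png',(u-50,v-40,u+50,v+40),6); s=robot.read_state();print(s['tool_pos'],s['width'],s['contact_force'])
```

```text
[448.77772958   3.80368127  90.01696478] 66.45514554250397 [-0.64524217  0.73017728 -4.16633725]
```

View pics/L2.png

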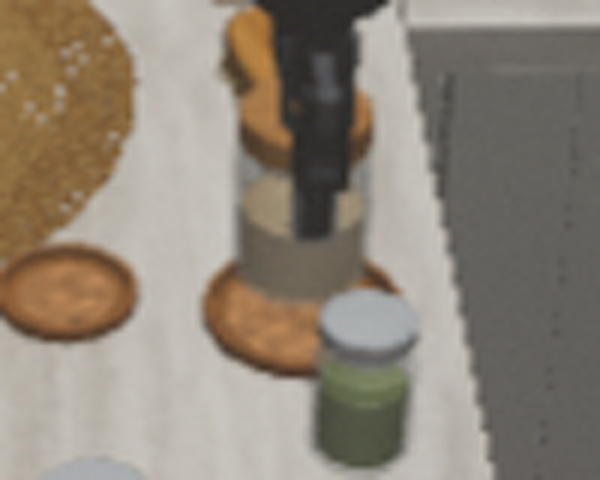

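Picture 5 shows the jar upright about 30 mm above the large saucer, lined up with it across the view (both near column 303). I'll lower it gently.

Request:
step_arm(
  targets=[
    {"slide": [0, 0, 10], "turn": 0},
    {"slide": [0, 0, 8], "turn": 0},
    {"slide": [0, 0, 4], "turn": 0},
    {"slide": [0, 0, 2], "turn": 0},
    {"slide": [0, 0, 0], "turn": 0},
  ],
)

```text
time: 5.95
tool_pos: [448.0, 3.8, 65.3]
tool_rot: [0.0, 1.0, 0.0, -0.0]
contact_force: [0.3, 0.8, -2.9]
width: 66.5
```

Request:
step_arm(
  targets=[
    {"slide": [0, 0, 1], "turn": 0},
    {"slide": [0, 0, 0], "turn": 0},
  ],
)

```text
time: 6.2
tool_pos: [448.2, 3.8, 64.5]
tool_rot: [0.0, 1.0, 0.0, 0.0]
contact_force: [0.5, 1.5, -3.5]
width: 66.0
```

Request:
step_arm(
  targets=[
    {"slide": [0, 0, 0.7], "turn": 0},
    {"slide": [0, 0, 0], "turn": 0},
  ],
)

```text
time: 6.45
tool_pos: [448.5, 3.8, 64.3]
tool_rot: [0.0, 1.0, -0.0, 0.001]
contact_force: [-1.4, 0.6, 4.0]
width: 66.5
```

Touched down: the force went from -3 to +4 N. Release and retreat.

Request:
step_arm(
  targets=[
    {"slide": [0, 0, 0], "turn": 0},
    {"slide": [0, 0, 0], "turn": 0},
    {"slide": [0, 0, 0], "turn": 0},
    {"slide": [0, 0, 0], "turn": 0},
    {"slide": [0, 0, 0], "turn": 0},
  ],
  fingers=83,
)

```text
time: 7.08
tool_pos: [448.1, 3.8, 63.7]
tool_rot: [0.0, 1.0, 0.0, -0.0]
contact_force: [0.2, 0.3, -0.1]
width: 82.8
```

Request:
step_arm(
  targets=[
    {"slide": [0, 0, -10], "turn": 0},
    {"slide": [0, 0, -25], "turn": 0},
    {"slide": [0, 0, -40], "turn": 0},
    {"slide": [0, 0, -40], "turn": 0},
    {"slide": [0, 0, 0], "turn": 0},
  ],
)

```text
time: 7.7
tool_pos: [450.5, 3.4, 182.5]
tool_rot: [0.0, 1.0, -0.001, 0.004]
contact_force: [-0.0, -0.4, 0.1]
width: 83.0
```

Run:
```python
from h import *
s=robot.read_state();print(s['tool_pos'],s['width'])
x,y=s['tool_pos'][:2]; print('to M dx,dy',559.4-x,232-y)
```

```text
[450.49750927   3.37710341 182.48879666] 82.9532137070627
to M dx,dy 108.90249073193826 228.62289659358214
```

Request:
step_arm(
  targets=[
    {"slide": [-22, 46, 0], "turn": 0},
    {"slide": [-22, 46, 0], "turn": 0},
    {"slide": [-22, 46, 0], "turn": 0},
    {"slide": [-22, 46, 0], "turn": 0},
    {"slide": [-21, 44.5, 0], "turn": 0},
  ],
)

```text
time: 8.32
tool_pos: [557.4, 233.7, 177.8]
tool_rot: [0.0, 1.0, -0.0, -0.001]
contact_force: [-0.2, 0.1, 0.5]
width: 82.8
```

Request:
step_arm(
  targets=[
    {"slide": [0, 0, 20], "turn": 0},
    {"slide": [0, 0, 20], "turn": 0},
    {"slide": [0, 0, 20], "turn": 0},
    {"slide": [0, 0, 0], "turn": 0},
  ],
)

```text
time: 8.82
tool_pos: [555.4, 231.7, 116.3]
tool_rot: [0.0, 1.0, -0.001, -0.002]
contact_force: [0.1, 1.0, 0.7]
width: 83.1
```

Run:
```python
from h import *
s=robot.read_state();print(s['tool_pos'],s['width'],559.4-s['tool_pos'][0],232-s['tool_pos'][1])
im=grab('top'); D=depthmap(im)
# check large jar in saucer
m=((abs(D[...,2]-102)<8)&(np.hypot(D[...,0]-449,D[...,1]-3.5)<60)).astype(np.uint8)
c=max(cv2.findContours(m,0,cv2.CHAIN_APPROX_NONE)[0],key=cv2.contourArea).reshape(-1,2).astype(float)
r=cv2.minAreaRect(plane(im,c,102)[:,:2].astype(np.float32));print(r,np.median(D[m>0],0))
```

```text
[555.39978924 231.70718903 116.29950948] 83.1281284498977 4.000210763529026 0.29281096693406994
((452.4898376464844, 3.647977828979492), (65.92346954345703, 61.180267333984375), 85.32230377197266) [451.93810918   3.39955444 102.5712475 ]
```

The large jar's lid is at (452, 3.5) with its top at 102 mm, so it sits on the cork inside the rim. Now grasp the medium jar.

Request:
step_arm(
  targets=[
    {"slide": [-3.5, 0, 15], "turn": 0},
    {"slide": [0, 0, 20], "turn": 0},
    {"slide": [0, 0, 20], "turn": 0},
    {"slide": [0, 0, 11], "turn": 0},
    {"slide": [0, 0, 0], "turn": 0},
  ],
)

```text
time: 9.5
tool_pos: [560.4, 232.0, 52.0]
tool_rot: [0.001, 1.0, -0.0, -0.001]
contact_force: [0.5, -0.4, 0.7]
width: 83.0
```

Request:
step_arm(
  targets=[
    {"slide": [0, 0, 0], "turn": 0},
    {"slide": [0, 0, 0], "turn": 0},
    {"slide": [0, 0, 0], "turn": 0},
    {"slide": [0, 0, 0], "turn": 0},
    {"slide": [0, 0, 0], "turn": 0},
  ],
  fingers=45,
)

```text
time: 10.12
tool_pos: [561.9, 232.3, 54.0]
tool_rot: [0.0, 1.0, 0.0, 0.001]
contact_force: [-0.2, -1.4, 5.7]
width: 55.9
```

Request:
step_arm(
  targets=[
    {"slide": [0, 0, 0], "turn": 0},
    {"slide": [0, 0, 0], "turn": 0},
    {"slide": [0, 0, 0], "turn": 0},
  ],
)

```text
time: 10.5
tool_pos: [561.9, 232.3, 54.0]
tool_rot: [0.0, 1.0, 0.0, 0.001]
contact_force: [0.2, -1.6, 6.4]
width: 56.2
```

Request:
step_arm(
  targets=[
    {"slide": [0, 0, -8], "turn": 0},
    {"slide": [0, 0, -16], "turn": 0},
    {"slide": [0, 0, -20], "turn": 0},
    {"slide": [0, 0, -16], "turn": 0},
    {"slide": [0, 0, 0], "turn": 0},
  ],
)

```text
time: 11.12
tool_pos: [562.0, 232.5, 114.7]
tool_rot: [0.0, 1.0, 0.001, 0.002]
contact_force: [0.5, -0.2, -2.3]
width: 56.0
```

Request:
step_arm(
  targets=[
    {"slide": [15, 1, 0], "turn": 0},
    {"slide": [30, 2, 0], "turn": 0},
    {"slide": [32, 3, 0], "turn": 0},
    {"slide": [28, 2, 0], "turn": 0},
    {"slide": [15, 1, 0], "turn": 0},
  ],
)

```text
time: 11.75
tool_pos: [438.9, 241.1, 112.1]
tool_rot: [0.0, 1.0, -0.0, -0.001]
contact_force: [-0.5, -0.3, -2.2]
width: 56.2
```

Request:
step_arm(
  targets=[
    {"slide": [0, 0, 10], "turn": 0},
    {"slide": [0, 0, 12], "turn": 0},
    {"slide": [0, 0, 8], "turn": 0},
    {"slide": [0, 0, 0], "turn": 0},
    {"slide": [0, 0, 0], "turn": 0},
  ],
)

```text
time: 12.38
tool_pos: [441.2, 241.2, 82.6]
tool_rot: [0.001, 1.0, 0.0, 0.0]
contact_force: [-0.2, 0.3, -2.9]
width: 55.8
```

Run:
```python
from h import *
im=grab('side'); u,v=proj(im,(440.5,241,50))[0].astype(int); save(im,'M2.png',(u-50,v-40,u+50,v+40),6); s=robot.read_state();print(s['tool_pos'],s['width'],s['contact_force'])
```

```text
[441.29485342 241.31315643  82.87765013] 55.90441031286761 [ 0.16642487  0.01918462 -2.27307497]
```

View pics/M2.png

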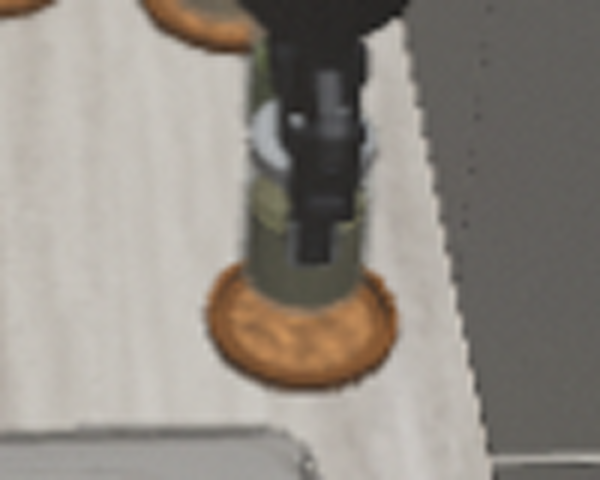

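Picture 6 shows the medium jar upright above the medium saucer and centred across the view (column 305 against 302). Lower it.

Request:
step_arm(
  targets=[
    {"slide": [0, 0, 10], "turn": 0},
    {"slide": [0, 0, 8], "turn": 0},
    {"slide": [0, 0, 4], "turn": 0},
    {"slide": [0, 0, 1], "turn": 0},
    {"slide": [0, 0, 0], "turn": 0},
  ],
)

```text
time: 13.05
tool_pos: [440.9, 241.3, 59.7]
tool_rot: [0.0, 1.0, 0.0, 0.0]
contact_force: [-0.3, 0.9, -2.3]
width: 55.9
```

Request:
step_arm(
  targets=[
    {"slide": [0, 0, 0.8], "turn": 0},
    {"slide": [0, 0, 0], "turn": 0},
  ],
)

```text
time: 13.3
tool_pos: [440.9, 241.3, 59.1]
tool_rot: [0.0, 1.0, 0.0, 0.0]
contact_force: [-0.3, 0.3, -2.8]
width: 56.2
```

Request:
step_arm(
  targets=[
    {"slide": [0, 0, 0.7], "turn": 0},
    {"slide": [0, 0, 0], "turn": 0},
  ],
)

```text
time: 13.55
tool_pos: [440.8, 241.3, 58.2]
tool_rot: [0.0, 1.0, 0.0, -0.0]
contact_force: [0.1, -0.1, -2.3]
width: 56.3
```

Request:
step_arm(
  targets=[
    {"slide": [0, 0, 0.7], "turn": 0},
    {"slide": [0, 0, 0], "turn": 0},
  ],
)

```text
time: 13.8
tool_pos: [440.9, 241.3, 58.0]
tool_rot: [0.0, 1.0, 0.0, 0.0]
contact_force: [-2.1, -0.5, 4.0]
width: 56.1
```

Request:
step_arm(
  targets=[
    {"slide": [0, 0, 0.5], "turn": 0},
    {"slide": [0, 0, 0], "turn": 0},
  ],
)

```text
time: 14.05
tool_pos: [441.0, 241.3, 58.0]
tool_rot: [0.0, 1.0, 0.0, 0.0]
contact_force: [-3.0, -1.0, 8.4]
width: 56.4
```

Request:
step_arm(
  targets=[
    {"slide": [0, 0, 0], "turn": 0},
    {"slide": [0, 0, 0], "turn": 0},
    {"slide": [0, 0, 0], "turn": 0},
    {"slide": [0, 0, 0], "turn": 0},
  ],
  fingers=70,
)

```text
time: 14.55
tool_pos: [440.8, 241.3, 56.9]
tool_rot: [0.0, 1.0, 0.0, -0.0]
contact_force: [-0.3, 0.1, 1.2]
width: 70.1
```

Request:
step_arm(
  targets=[
    {"slide": [0, 0, -10], "turn": 0},
    {"slide": [0, 0, -25], "turn": 0},
    {"slide": [0, 0, -40], "turn": 0},
    {"slide": [0, 0, -30], "turn": 0},
    {"slide": [0, 0, 0], "turn": 0},
  ],
)

```text
time: 15.18
tool_pos: [442.7, 242.0, 165.2]
tool_rot: [0.0, 1.0, 0.001, 0.003]
contact_force: [0.3, 0.1, -0.0]
width: 70.2
```

Request:
step_arm(
  targets=[
    {"slide": [3, -35, 0], "turn": 0},
    {"slide": [3, -35, 0], "turn": 0},
    {"slide": [3, -35, 0], "turn": 0},
    {"slide": [2, -33, 0], "turn": 0},
    {"slide": [0, 0, 20], "turn": 0},
  ],
)

```text
time: 15.8
tool_pos: [430.2, 101.6, 142.3]
tool_rot: [0.002, 1.0, -0.0, 0.001]
contact_force: [0.6, 0.6, -0.6]
width: 70.0
```

Request:
step_arm(
  targets=[
    {"slide": [0, 0, 20], "turn": 0},
    {"slide": [0, 0, 0], "turn": 0},
  ],
)

```text
time: 16.05
tool_pos: [427.8, 103.0, 120.3]
tool_rot: [0.001, 1.0, -0.0, -0.002]
contact_force: [-0.7, 0.7, -0.4]
width: 69.5
```

Run:
```python
from h import *
s=robot.read_state();print(s['tool_pos'],s['width'],430.2-s['tool_pos'][0],103.6-s['tool_pos'][1])
im=grab('top'); D=depthmap(im)
m=((abs(D[...,2]-89)<7)&(np.hypot(D[...,0]-440,D[...,1]-241)<50)).astype(np.uint8)
c=max(cv2.findContours(m,0,cv2.CHAIN_APPROX_NONE)[0],key=cv2.contourArea).reshape(-1,2).astype(float)
r=cv2.minAreaRect(plane(im,c,89)[:,:2].astype(np.float32));print(r,np.median(D[m>0],0))
```

```text
[427.80614203 103.01341509 120.26388599] 69.53391097837655 2.3938579744287267 0.586584913596468Traceback (most recent call last):
  File "<stdin>", line 5, in <module>
ValueError: max() iterable argument is empty
```

The top view found no medium lid, possibly because the arm hides it. I'll check with the side camera before going on.

Run:
```python
from h import *
im=grab('side'); u,v=proj(im,(440.5,200,50))[0].astype(int); save(im,'M3.png',(u-65,v-55,u+65,v+45),5)
```

```text
(no output)
```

View pics/M3.png

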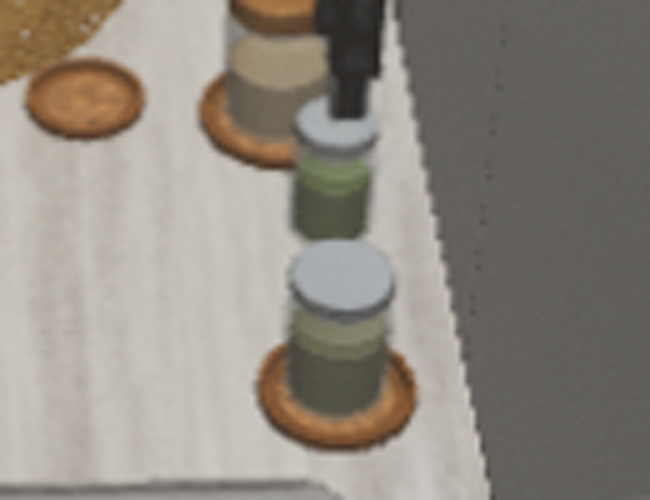

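Picture 7 shows the medium jar standing upright inside its saucer, so the arm was only hiding it from the top camera. The small jar is below the fingers, which need a few mm more in x.

Request:
step_arm(
  targets=[
    {"slide": [-3.5, 0.5, 15], "turn": 0},
    {"slide": [0, 0, 20], "turn": 0},
    {"slide": [0, 0, 20], "turn": 0},
    {"slide": [0, 0, 15], "turn": 0},
    {"slide": [0, 0, 0], "turn": 0},
  ],
)

```text
time: 16.77
tool_pos: [432.4, 103.9, 50.8]
tool_rot: [0.0, 1.0, -0.0, -0.001]
contact_force: [-0.0, 0.5, -0.3]
width: 70.2
```

Request:
step_arm(
  targets=[
    {"slide": [0, 0, 0], "turn": 0},
    {"slide": [0, 0, 0], "turn": 0},
    {"slide": [0, 0, 0], "turn": 0},
    {"slide": [0, 0, 0], "turn": 0},
    {"slide": [0, 0, 0], "turn": 0},
  ],
  fingers=38,
)

```text
time: 17.4
tool_pos: [434.0, 104.0, 52.7]
tool_rot: [0.0, 1.0, 0.0, 0.001]
contact_force: [-0.2, 1.2, 6.7]
width: 47.9
```

Request:
step_arm(
  targets=[
    {"slide": [0, 0, 0], "turn": 0},
    {"slide": [0, 0, 0], "turn": 0},
    {"slide": [0, 0, 0], "turn": 0},
  ],
)

```text
time: 17.77
tool_pos: [434.0, 104.0, 52.7]
tool_rot: [0.0, 1.0, 0.0, 0.001]
contact_force: [0.1, 0.9, 5.6]
width: 48.3
```

Request:
step_arm(
  targets=[
    {"slide": [0, 0, -8], "turn": 0},
    {"slide": [0, 0, -20], "turn": 0},
    {"slide": [0, 0, -35], "turn": 0},
    {"slide": [0, 0, -40], "turn": 0},
    {"slide": [0, 0, -32], "turn": 0},
  ],
)

```text
time: 18.4
tool_pos: [432.7, 103.6, 188.3]
tool_rot: [0.001, 1.0, -0.0, -0.0]
contact_force: [-0.5, 0.3, -2.3]
width: 48.1
```

Request:
step_arm(
  targets=[
    {"slide": [0, 0, 0], "turn": 0},
    {"slide": [0, 0, 0], "turn": 0},
  ],
)

```text
time: 18.65
tool_pos: [432.3, 103.6, 185.9]
tool_rot: [0.001, 1.0, -0.0, -0.001]
contact_force: [0.4, 1.0, -2.5]
width: 48.1
```

Request:
step_arm(
  targets=[
    {"slide": [-20, -17, 0], "turn": 0},
    {"slide": [-35, -30, 0], "turn": 0},
    {"slide": [-35, -30, 0], "turn": 0},
    {"slide": [-30, -25, 0], "turn": 0},
    {"slide": [-18, -15.5, 0], "turn": 0},
  ],
)

```text
time: 19.27
tool_pos: [571.2, -15.2, 184.3]
tool_rot: [0.001, 1.0, 0.0, -0.002]
contact_force: [0.2, 0.5, -1.4]
width: 48.2
```

Request:
step_arm(
  targets=[
    {"slide": [0, 0, 20], "turn": 0},
    {"slide": [0, 0, 35], "turn": 0},
    {"slide": [0, 0, 35], "turn": 0},
    {"slide": [0, 0, 20], "turn": 0},
    {"slide": [0, 0, 0], "turn": 0},
  ],
)

```text
time: 19.9
tool_pos: [567.9, -13.4, 73.2]
tool_rot: [0.0, 1.0, 0.001, -0.004]
contact_force: [0.2, 0.2, -1.6]
width: 48.0
```

Request:
step_arm(
  targets=[
    {"slide": [0, 0, 0], "turn": 0},
  ],
)

```text
time: 20.02
tool_pos: [570.9, -13.8, 76.7]
tool_rot: [0.0, 1.0, 0.0, -0.0]
contact_force: [-0.1, 1.7, -1.5]
width: 48.1
```

Run:
```python
from h import *
im=grab('side'); u,v=proj(im,(568,-14,40))[0].astype(int); save(im,'S2.png',(u-50,v-40,u+50,v+40),6); s=robot.read_state();print(s['tool_pos'],s['width'],s['contact_force'])
# expected saucer rim outline and jar centre in crop px
P=lambda X:(proj(im,X)-[u-50,v-40])*6
print('saucer c',P((568,-14,10)),'jar base if at TCP',P((s['tool_pos'][0],s['tool_pos'][1],s['tool_pos'][2]-52.7)))
```

```text
[571.43821468 -13.88111162  77.40625903] 47.85280790603789 [ 0.18763399  0.49515715 -3.00385972]
saucer c [[301.65817254 287.43781335]] jar base if at TCP [[294.78124411 264.59063017]]
```

View pics/S2.png

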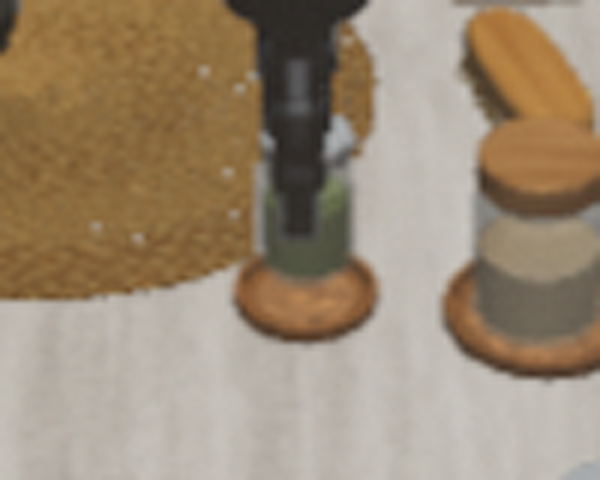

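Picture 8 shows the small jar upright just above the small saucer, centred across the view (column 308 against 306). The large jar sits inside its rim. Lower it.

Request:
step_arm(
  targets=[
    {"slide": [0, 0, 8], "turn": 0},
    {"slide": [0, 0, 6], "turn": 0},
    {"slide": [0, 0, 4], "turn": 0},
    {"slide": [0, 0, 1], "turn": 0},
    {"slide": [0, 0, 0], "turn": 0},
  ],
)

```text
time: 20.7
tool_pos: [571.1, -13.8, 58.0]
tool_rot: [0.0, 1.0, 0.0, -0.0]
contact_force: [-0.6, 0.2, -2.7]
width: 48.1
```

Request:
step_arm(
  targets=[
    {"slide": [0, 0, 0.7], "turn": 0},
    {"slide": [0, 0, 0], "turn": 0},
  ],
)

```text
time: 20.95
tool_pos: [571.2, -13.8, 57.4]
tool_rot: [0.0, 1.0, 0.0, 0.0]
contact_force: [-0.6, -0.4, -2.6]
width: 48.0
```

Request:
step_arm(
  targets=[
    {"slide": [0, 0, 0.7], "turn": 0},
    {"slide": [0, 0, 0], "turn": 0},
  ],
)

```text
time: 21.2
tool_pos: [571.3, -13.9, 56.8]
tool_rot: [0.0, 1.0, -0.0, 0.0]
contact_force: [0.3, -0.0, -1.2]
width: 48.2
```

Request:
step_arm(
  targets=[
    {"slide": [0, 0, 0.5], "turn": 0},
    {"slide": [0, 0, 0], "turn": 0},
  ],
)

```text
time: 21.45
tool_pos: [571.4, -13.9, 56.8]
tool_rot: [0.0, 1.0, -0.0, 0.0]
contact_force: [-1.3, -0.2, 5.5]
width: 48.1
```

Request:
step_arm(
  targets=[
    {"slide": [0, 0, 0.3], "turn": 0},
    {"slide": [0, 0, 0], "turn": 0},
  ],
)

```text
time: 21.7
tool_pos: [571.5, -13.8, 56.8]
tool_rot: [0.0, 1.0, -0.0, 0.001]
contact_force: [-2.9, 0.0, 7.1]
width: 48.1
```

Request:
step_arm(
  targets=[
    {"slide": [0, 0, 0], "turn": 0},
    {"slide": [0, 0, 0], "turn": 0},
    {"slide": [0, 0, 0], "turn": 0},
    {"slide": [0, 0, 0], "turn": 0},
  ],
  fingers=68,
)

```text
time: 22.2
tool_pos: [571.0, -13.9, 55.6]
tool_rot: [0.0, 1.0, 0.0, -0.0]
contact_force: [0.2, 0.3, -0.3]
width: 68.0
```

Request:
step_arm(
  targets=[
    {"slide": [0, 0, -10], "turn": 0},
    {"slide": [0, 0, -25], "turn": 0},
    {"slide": [0, 0, -40], "turn": 0},
    {"slide": [0, 0, -30], "turn": 0},
    {"slide": [0, 0, 0], "turn": 0},
  ],
)

```text
time: 22.82
tool_pos: [573.2, -14.2, 164.5]
tool_rot: [0.0, 1.0, -0.0, 0.003]
contact_force: [1.1, 0.3, -0.1]
width: 67.8
```

Request:
step_arm(
  targets=[
    {"slide": [26, -31, 0], "turn": 0},
    {"slide": [26, -31, 0], "turn": 0},
    {"slide": [26, -31, 0], "turn": 0},
    {"slide": [26, -31, 0], "turn": 0},
    {"slide": [25, -33, 0], "turn": 0},
  ],
)

```text
time: 23.45
tool_pos: [440.5, -171.2, 160.2]
tool_rot: [0.0, 1.0, 0.0, -0.0]
contact_force: [-0.6, -0.0, -0.2]
width: 67.8
```

Request:
step_arm(
  targets=[
    {"slide": [0, 0, 0], "turn": 10},
    {"slide": [0, 0, 0], "turn": 10},
    {"slide": [0, 0, 0], "turn": 10},
    {"slide": [0, 0, 0], "turn": 10},
    {"slide": [0, 0, 0], "turn": 10},
  ],
)

```text
time: 24.08
tool_pos: [441.4, -170.5, 160.2]
tool_rot: [0.426, 0.905, 0.0, -0.001]
contact_force: [-0.3, 0.5, -0.9]
width: 67.8
```

Request:
step_arm(
  targets=[
    {"slide": [0, 0, 0], "turn": 10},
    {"slide": [0, 0, 0], "turn": 10},
    {"slide": [0, 0, 0], "turn": 3},
    {"slide": [0, 0, 0], "turn": 0},
    {"slide": [0, 0, 0], "turn": 0},
  ],
)

```text
time: 24.7
tool_pos: [441.7, -170.6, 160.5]
tool_rot: [0.595, 0.804, 0.0, -0.0]
contact_force: [-0.2, 0.2, -0.7]
width: 68.4
```

```bash
cat > brush.py <<'E'
from h import *
import sys
from scipy.spatial.transform import Rotation as Ro
s=robot.read_state(); R=Ro.from_quat(s['tool_rot']).as_matrix()
print('tcp',s['tool_pos'].round(1) if hasattr(s['tool_pos'],'round') else s['tool_pos'],'psi',np.degrees(np.arctan2(R[1,1],R[0,1])),'width',s['width'])
tx,ty,z=map(float,sys.argv[1:4]); print('slide',(R.T@(np.array([tx,ty,z])-s['tool_pos'])).round(1))
E
python3 brush.py 442.3 -171 120
python3 - <<'E'
from h import *
im=grab('side'); u,v=proj(im,(500,-90,40))[0].astype(int); save(im,'S3.png',(u-70,v-50,u+70,v+50),5)
im=grab('top'); D=depthmap(im)
for x,y,h in((449,3.5,102),(440.5,241,89),(568,-14,84)):
    m=((abs(D[...,2]-h)<7)&(np.hypot(D[...,0]-x,D[...,1]-y)<50)).astype(np.uint8)
    cs=cv2.findContours(m,0,cv2.CHAIN_APPROX_NONE)[0]
    if not cs: print('hidden');continue
    c=max(cs,key=cv2.contourArea).reshape(-1,2).astype(float); r=cv2.minAreaRect(plane(im,c,h)[:,:2].astype(np.float32)); print(r,np.median(D[m>0],0).round(1))
E
```

```text
tcp [ 441.7 -170.6  160.5] psi 17.000317105667044 width 68.3526109444256
slide [-0.6  0.4 40.5]
((453.13818359375, 4.983543395996094), (61.30307388305664, 62.78754425048828), 52.33224105834961) [452.6   3.9 102.5]
((440.1590881347656, 240.2028045654297), (54.28948974609375, 54.037925720214844), 88.48664855957031) [440.9 240.2  89.2]
((565.6298217773438, -12.98095703125), (45.462345123291016, 44.489837646484375), 40.089019775390625) [565.6 -12.8  83.9]
```

View pics/S3.png

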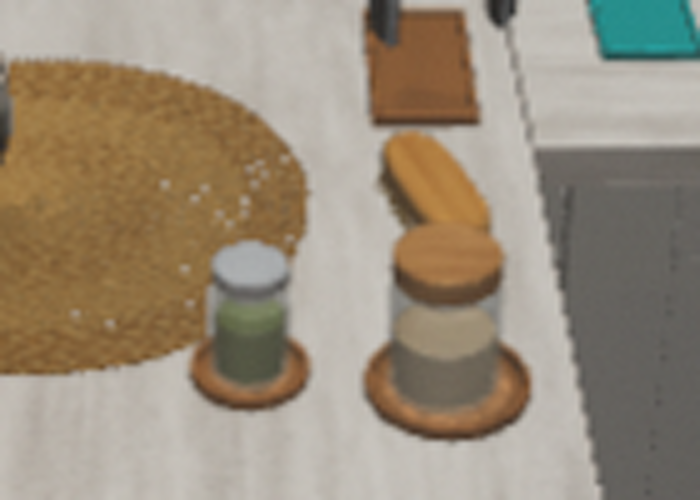

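Picture 9 and the top view agree that all three jars are upright in their saucers, with lid tops at 102.5, 89.2 and 83.9 mm and centres within 4 mm of the saucer centres. Now the brush, with the jaws across its width (17°).

Request:
step_arm(
  targets=[
    {"slide": [-0.6, 0.4, 30], "turn": 0},
    {"slide": [0, 0, 35], "turn": 0},
    {"slide": [0, 0, 35], "turn": 0},
    {"slide": [0, 0, 20], "turn": 0},
    {"slide": [0, 0, 10], "turn": 0},
  ],
)

```text
time: 25.42
tool_pos: [441.9, -170.8, 29.7]
tool_rot: [0.595, 0.804, -0.0, -0.001]
contact_force: [0.0, -0.3, 1.0]
width: 68.2
```

Request:
step_arm(
  targets=[
    {"slide": [0, 0, 0], "turn": 0},
    {"slide": [0, 0, 0], "turn": 0},
  ],
)

```text
time: 25.68
tool_pos: [443.2, -171.6, 31.6]
tool_rot: [0.595, 0.804, 0.0, 0.001]
contact_force: [0.5, 0.2, -0.3]
width: 68.1
```

Request:
step_arm(
  targets=[
    {"slide": [0, 0, 0], "turn": 0},
    {"slide": [0, 0, 0], "turn": 0},
    {"slide": [0, 0, 0], "turn": 0},
    {"slide": [0, 0, 0], "turn": 0},
    {"slide": [0, 0, 0], "turn": 0},
  ],
  fingers=30,
  squeeze=25,
)

```text
time: 26.3
tool_pos: [443.2, -171.6, 31.7]
tool_rot: [0.595, 0.804, 0.0, 0.001]
contact_force: [-0.2, -0.0, 5.7]
width: 45.6
```

Request:
step_arm(
  targets=[
    {"slide": [0, 0, 0], "turn": 0},
    {"slide": [0, 0, 0], "turn": 0},
    {"slide": [0, 0, 0], "turn": 0},
  ],
)

```text
time: 26.68
tool_pos: [443.2, -171.6, 31.7]
tool_rot: [0.595, 0.804, 0.0, 0.001]
contact_force: [-0.7, 0.8, 6.7]
width: 45.5
```

Request:
step_arm(
  targets=[
    {"slide": [0, 0, -8], "turn": 0},
    {"slide": [0, 0, -20], "turn": 0},
    {"slide": [0, 0, -32], "turn": 0},
    {"slide": [0, 0, 0], "turn": 9},
    {"slide": [0, 0, 0], "turn": 9},
  ],
)

```text
time: 27.3
tool_pos: [442.7, -171.2, 91.6]
tool_rot: [0.715, 0.699, 0.0, 0.0]
contact_force: [0.2, -0.3, -0.6]
width: 45.4
```

Request:
step_arm(
  targets=[
    {"slide": [0, 0, 0], "turn": 0},
    {"slide": [0, 0, 0], "turn": 0},
  ],
)

```text
time: 27.55
tool_pos: [442.4, -171.1, 90.8]
tool_rot: [0.713, 0.702, -0.0, -0.0]
contact_force: [-0.2, -0.5, -1.6]
width: 45.5
```

```bash
python3 brush.py 438 -365.5 90
```

```text
tcp [ 442.4 -171.1   90.8] psi -0.9050138430125791 width 45.5291687614996
slide [-194.5   -1.3    0.7]
```

Request:
step_arm(
  targets=[
    {"slide": [-25, 0, 0], "turn": 0},
    {"slide": [-48, 0, 0], "turn": 0},
    {"slide": [-50, 0, 0], "turn": 0},
    {"slide": [-46, -0.7, 0], "turn": 0},
    {"slide": [-25.5, -0.6, 0], "turn": 0},
  ],
)

```text
time: 28.18
tool_pos: [437.4, -368.1, 90.6]
tool_rot: [0.713, 0.701, -0.0, 0.0]
contact_force: [-0.4, 0.3, -1.5]
width: 45.5
```

Request:
step_arm(
  targets=[
    {"slide": [0, 0, 10], "turn": 0},
    {"slide": [0, 0, 12], "turn": 0},
    {"slide": [0, 0, 8], "turn": 0},
    {"slide": [0, 0, 0], "turn": 0},
    {"slide": [0, 0, 0], "turn": 0},
  ],
)

```text
time: 28.8
tool_pos: [437.9, -365.2, 61.0]
tool_rot: [0.713, 0.701, 0.0, 0.0]
contact_force: [0.3, 0.7, -1.2]
width: 45.5
```

```bash
python3 brush.py 438 -365.5 36
python3 - <<'E'
from h import *
a=grab('top'); b=grab('side')
o=[]
for im in(a,b):
    u,v=proj(im,(438,-365,20))[0].astype(int); c=im['color'][max(v-50,0):v+50,u-60:u+60,::-1]; o.append(cv2.resize(c,(480,400),interpolation=cv2.INTER_CUBIC)[:, :395])
cv2.imwrite('pics/B2.png',np.hstack(o))
# brush back outline by colour and height from the top
D=depthmap(a); hsv=cv2.cvtColor(a['color'],cv2.COLOR_RGB2HSV); m=cv2.inRange(hsv,(10,120,95),(25,255,255)); m[(np.hypot(D[...,0]-438,D[...,1]+365)>95)|(D[...,2]<45)]=0
v,u=np.nonzero(m); print(len(u)); 
if len(u): 
    P=plane(a,np.c_[u,v],70)[:,:2].astype(np.float32); print(cv2.minAreaRect(P), np.median(D[m>0],0))
E
```

```text
tcp [ 437.9 -365.2   61. ] psi -0.9979342904443522 width 45.49658777346777
slide [-0.3  0.1 25. ]
0
```

View pics/B2.png

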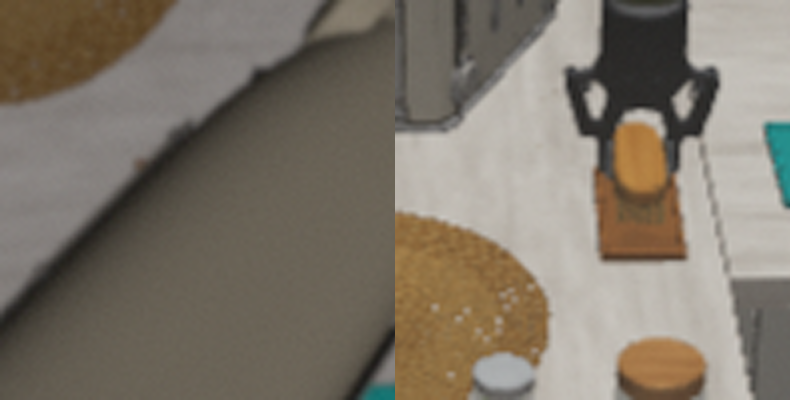

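Picture 10, right half, shows the brush aligned with the dish and centred across it (column 641 against 642). The arm hides it in the top view, so I'll measure the lengthwise fit from the side view.

Run:
```python
from h import *
im=dict(np.load('last_side.npz')); im0=im; D=depthmap(im); hsv=cv2.cvtColor(im['color'],cv2.COLOR_RGB2HSV)
u,v=proj(im,(438,-365,60))[0]
m=cv2.inRange(hsv,(10,120,95),(25,255,255)); m[D[...,2]<52]=0
g=np.zeros_like(m); g[int(v)-30:int(v)+30,int(u)-20:int(u)+20]=1; m=m*g
c=max(cv2.findContours(m,0,cv2.CHAIN_APPROX_NONE)[0],key=cv2.contourArea).reshape(-1,2).astype(float)
P=plane(im,c,67)[:,:2]; print('brush',P.min(0),P.max(0))
d=cv2.inRange(hsv,(3,110,40),(25,255,255)); d[(abs(D[...,2]-6)>8)|(np.hypot(D[...,0]-438,D[...,1]+365)>95)]=0
v,u=np.nonzero(d); Q=plane(im,np.c_[u,v],10)[:,:2]; print('dish',Q.min(0),Q.max(0))
```

```text
brush [ 415.34657713 -422.90851575] [ 465.41472257 -287.82647441]
dish [ 400.94236181 -434.56140148] [ 472.75960786 -287.56416814]
```

The brush is at about y = -366 ± 3 against the dish centre at about -365, inside the 8 mm margin. Lower it.

Request:
step_arm(
  targets=[
    {"slide": [0, 0, 10], "turn": 0},
    {"slide": [0, 0, 8], "turn": 0},
    {"slide": [0, 0, 4], "turn": 0},
    {"slide": [0, 0, 2], "turn": 0},
    {"slide": [0, 0, 0], "turn": 0},
  ],
)

```text
time: 29.52
tool_pos: [437.7, -365.7, 36.8]
tool_rot: [0.714, 0.701, 0.0, 0.0]
contact_force: [0.2, 0.7, -0.4]
width: 45.6
```

Request:
step_arm(
  targets=[
    {"slide": [0, 0, 0.8], "turn": 0},
    {"slide": [0, 0, 0], "turn": 0},
  ],
)

```text
time: 29.78
tool_pos: [437.7, -365.8, 36.7]
tool_rot: [0.714, 0.701, 0.0, 0.0]
contact_force: [-1.2, 1.8, 5.1]
width: 45.2
```

Request:
step_arm(
  targets=[
    {"slide": [0, 0, 0.6], "turn": 0},
    {"slide": [0, 0, 0], "turn": 0},
  ],
)

```text
time: 30.02
tool_pos: [437.8, -365.8, 36.7]
tool_rot: [0.714, 0.701, -0.0, 0.0]
contact_force: [-2.0, 2.9, 8.9]
width: 45.4
```

Request:
step_arm(
  targets=[
    {"slide": [0, 0, 0], "turn": 0},
    {"slide": [0, 0, 0], "turn": 0},
    {"slide": [0, 0, 0], "turn": 0},
    {"slide": [0, 0, 0], "turn": 0},
    {"slide": [0, 0, 0], "turn": 0},
  ],
  fingers=66,
)

```text
time: 30.65
tool_pos: [437.6, -365.6, 35.3]
tool_rot: [0.714, 0.701, 0.0, -0.0]
contact_force: [-0.3, 0.3, -0.6]
width: 66.0
```

Request:
step_arm(
  targets=[
    {"slide": [0, 0, -10], "turn": 0},
    {"slide": [0, 0, -25], "turn": 0},
    {"slide": [0, 0, -45], "turn": 0},
    {"slide": [0, 0, -45], "turn": 0},
    {"slide": [0, 0, -45], "turn": 0},
  ],
)

```text
time: 31.28
tool_pos: [437.6, -365.5, 207.7]
tool_rot: [0.714, 0.701, 0.0, 0.0]
contact_force: [0.6, 0.1, -0.4]
width: 65.7
```

Request:
step_arm(
  targets=[
    {"slide": [45, 0, 0], "turn": 0},
    {"slide": [45, 0, 0], "turn": 0},
    {"slide": [45, 0, 0], "turn": 0},
    {"slide": [45, 0, 0], "turn": 0},
    {"slide": [45, 0, 0], "turn": 0},
  ],
)

```text
time: 31.9
tool_pos: [441.7, -139.3, 206.3]
tool_rot: [0.714, 0.7, 0.0, 0.001]
contact_force: [0.1, 0.2, 0.6]
width: 65.6
```

Request:
step_arm(
  targets=[
    {"slide": [0, 0, 0], "turn": 0},
    {"slide": [0, 0, 0], "turn": 0},
    {"slide": [0, 0, 0], "turn": 0},
  ],
)

```text
time: 32.28
tool_pos: [442.0, -141.7, 205.7]
tool_rot: [0.714, 0.7, 0.0, 0.0]
contact_force: [-0.5, -0.0, 0.8]
width: 65.7
```

Run:
```python
from h import *
a=grab('top'); b=grab('side'); D=depthmap(a)
o=[]
for im,w,h in((a,60,50),(b,60,50)):
    u,v=proj(im,(438,-365,20))[0].astype(int); c=im['color'][max(v-h,0):v+h,u-w:u+w,::-1]; o.append(cv2.resize(c,(480,400),interpolation=cv2.INTER_CUBIC)[:,40:435])
cv2.imwrite('pics/B3.png',np.hstack(o)); save(b,'end.png',(190,140,470,330),2.8)
hsv=cv2.cvtColor(a['color'],cv2.COLOR_RGB2HSV)
g=np.hypot(D[...,0]-438,D[...,1]+365)<100
for n,zl,zh,z in(('brush',28,60,42),('dish',-6,60,10)):
    m=(g&(D[...,2]>zl)&(D[...,2]<zh)).astype(np.uint8)
    if n=='dish': m&=(cv2.inRange(hsv,(3,110,40),(25,255,255))>0).astype(np.uint8)
    c=max(cv2.findContours(m,0,cv2.CHAIN_APPROX_NONE)[0],key=cv2.contourArea).reshape(-1,2).astype(float)
    print(n,cv2.minAreaRect(plane(a,c,z)[:,:2].astype(np.float32)),np.median(D[m>0],0).round(1))
m=(g&(D[...,2]>34)&(D[...,2]<60)); P=D[m]; A=np.c_[P[:,:2]-P[:,:2].mean(0),np.ones(len(P))]; print('brush top slope,height',np.linalg.lstsq(A,P[:,2],rcond=None)[0])
for x,y,h in((449,3.5,102),(440.5,241,89),(568,-14,84)):
    m=((abs(D[...,2]-h)<7)&(np.hypot(D[...,0]-x,D[...,1]-y)<50)); print('jar',np.median(D[m],0).round(1) if m.any() else 'hidden')
print(robot.read_state()['tool_pos'])
```

```text
brush ((439.6322937011719, -362.67974853515625), (121.40995025634766, 47.83635330200195), 85.15306854248047) [ 439.6 -361.9   44.4]
dish ((437.56585693359375, -366.1864013671875), (144.80438232421875, 70.51155090332031), 88.99467468261719) [ 433.1 -360.3   40.7]
brush top slope,height [ 3.01625314e-02 -5.73467061e-03  4.43520348e+01]
jar [464.4  19.  102.2]
jar [440.6 239.9  89.4]
jar [565.4 -13.   84.1]
[ 441.84339859 -141.69000958  205.39603049]
```

View pics/B3.png

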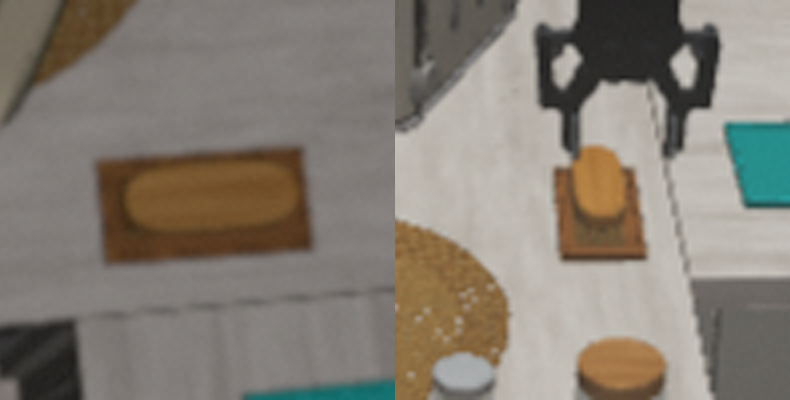

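View pics/end.png

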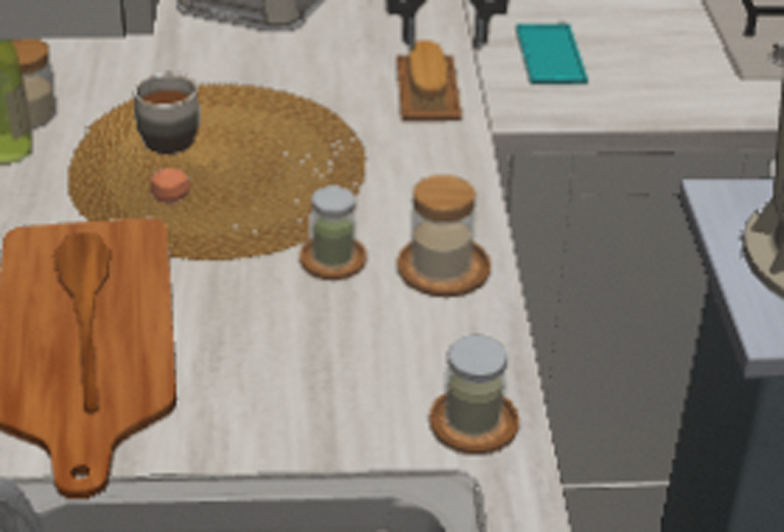

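Pictures 11 and 12 show the brush inside the dish and all three jars in their saucers. The mug and peach pot stand where they were. The brush top reads about 1 mm high, so I'll check its flatness once on an eroded mask, averaging a few frames.

Run:
```python
from h import *
F=[grab('top') for _ in range(4)]
im=dict(F[0]); im['z_map']=np.mean([f['z_map'] for f in F],0); D=depthmap(im); hsv=cv2.cvtColor(im['color'],cv2.COLOR_RGB2HSV)
g=np.hypot(D[...,0]-438,D[...,1]+365)<100
m=cv2.inRange(hsv,(13,150,95),(25,255,255)); m[~g]=0; m[D[...,2]<30]=0
c=max(cv2.findContours(m,0,cv2.CHAIN_APPROX_NONE)[0],key=cv2.contourArea)
print('colour outline',cv2.minAreaRect(plane(im,c.reshape(-1,2).astype(float),42)[:,:2].astype(np.float32)))
e=cv2.erode(m,np.ones((5,5),np.uint8))>0; P=D[e]; A=np.c_[P[:,:2]-P[:,:2].mean(0),np.ones(len(P))]
s,_,_,_=np.linalg.lstsq(A,P[:,2],rcond=None); print('n',e.sum(),'slope deg',np.degrees(s[:2]),'mean z',s[2],'rms',np.std(P[:,2]-A@s))
for k,(dx,dy) in {'table+y':(0,100),'table-x':(60,0)}.items():
    q=np.hypot(D[...,0]-438-dx,D[...,1]+365-dy)<12; print(k,np.median(D[q][:,2]))
f=g&(cv2.inRange(hsv,(3,110,40),(25,255,255))>0)&(D[...,2]<15); print('dish z pct',np.percentile(D[f][:,2],[10,50,90]).round(1))
q=(np.hypot(D[...,0]-660,D[...,1]+180)<0);
```

```text
colour outline ((439.5104675292969, -364.1468200683594), (118.46647644042969, 47.830440521240234), 85.15522766113281)
n 261 slope deg [-122.4933838    22.08251981] mean z 50.933155667676495 rms 34.09817218894914
table+y 2.097053903906726
table-x 1.3125754577715725
dish z pct [ 5.4  7.5 11.9]
```

Run:
```python
from h import *
F=[grab('top') for _ in range(5)]
im=dict(F[0]); im['z_map']=np.median([f['z_map'] for f in F],0); D=depthmap(im); hsv=cv2.cvtColor(im['color'],cv2.COLOR_RGB2HSV)
m=cv2.inRange(hsv,(13,150,95),(25,255,255)); m[np.hypot(D[...,0]-438,D[...,1]+365)>60]=0
e=(cv2.erode(m,np.ones((3,3),np.uint8))>0)&(D[...,2]>30)&(D[...,2]<60); P=D[e]; A=np.c_[P[:,:2]-P[:,:2].mean(0),np.ones(len(P))]
s=np.linalg.lstsq(A,P[:,2],rcond=None)[0]; print(e.sum(),'slope deg',np.degrees(s[:2]).round(2),'z',s[2].round(2),'rms',np.std(P[:,2]-A@s).round(2))
```

```text
451 slope deg [ 0.82 -0.03] z 44.81 rms 1.37
```

The brush is flat: 0.8° across and 0° along, where lying on a rim would give about 5°. Its height is right to about 1 mm, since the worktop itself reads +1.5 mm here. Handing in.

```bash
python3 -c "
from bench import finish_job; print(finish_job())"
```

```text
the job is handed in; nothing more can be done
None
```

The three jars stand upright in the saucers of their sizes, and the brush lies bristles down, lengthwise in the brown dish. I put them back in the order large, medium, small, brush, using about 33 s of the 99 s. The job is handed in; it reports no verdict.

**Jars:** Each was lowered until a light touch of under 10 N. The top view put the lid tops at 102.5, 89.4 and 84.1 mm (expected 102, 89, 84). The centres were within about 4 mm of the saucer centres.

**Brush:** It is inside the rim, about 2–4 mm off the dish centre and turned about 4° to it. Its slope is under 1°.

**Bystanders:** The mug and peach ornament look unmoved in the last picture; I did not measure them. The gripper was left clear, about 200 mm up.

Checks that disagreed or failed:
- **Brush height:** the top read about 44.8 mm against 42 mm. About 1.5 mm of that is the camera reading the worktop too high there. The other 1 mm or so is unexplained; the ribs in the dish could account for it.
- **Brush flatness:** one averaging pass was spoiled by bad depth readings, so I repeated it with medians.
- **Hidden lids:** the arm partly hid the large jar from the last top view, and earlier it hid the medium jar's lid. I checked both in the side view.

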